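Close a ratchet hold-down clamp on a culture dish

TASK

The culture dish in the bench clamp has to be held down. Press the thumb tab of the clamp's ratchet pawl all the way down so that the pawl lets go of the teeth, then push the clamp arm down by its handle as far as it goes and leave it there with the pawl still free. Only press and push: do not force the arm against the locked pawl, do not lift the arm, and leave the dish and the things standing round the clamp where they are.

Things in the scene. Friction and masses are not known exactly. Their poses are not given: they have to be found in the camera images.
- clamp: bolted-down ratchet clamp; grey base plate 235 x 100 x 12 mm, long in x. Origin on the bench under it (plate x -113 to +123 mm), z up. The arm swings in the clamp's x-z plane (y = 0) about a pivot at x 30, z 85 mm, handle on the -x side; pawl and tab on the +x side; dish nest at x -45 mm. Highest fixed part: two cheeks (40 mm wide over both in y), top z 106 mm at x 30 mm.
- handle (a point): centre of the black round cross-bar at the end of the clamp arm: 22 mm thick, 92 mm long along the clamp's y; the point is on its axis (top 11 mm above). It moves on a circle of 150 mm radius about the arm's pivot: from the start about 100 mm down, to 85 mm above the bench, and about 40 mm outward (-x of the clamp).
- clamp_arm (a joint): angle of the steel clamp arm, rad: 0 = level, fully down on its stop; 0.71 to 0.81 at the start; at most 0.95. It is stiff and stays where it is left; about 3 to 6 N down at the handle move it once the pawl is free. With the pawl engaged it sinks by at most 0.15 rad until a tooth catches.
- pawl_tab (a point): middle of the upper face of the pawl's thumb tab, a dark steel plate 34 mm (clamp's x) by 36 mm (y), 6 mm thick, about 68 mm above the bench at the start. The pawl turns about an axis along the clamp's y at x 72, z 35 mm of the clamp's frame; pressed home, the tab goes about 21 mm down and 8 mm outward (+x).
- clamp_pawl (a joint): angle of the pawl, rad: 0 = engaged in the teeth, 0.35 = tab pressed fully down to its stop; beyond 0.25 it counts as free of the teeth. No spring: it stays where it is left. Pressing the tab takes about 4 to 5 N.
- dish_mid (a point): centre (half-way up) of the loose culture dish, 59 mm across and 30 mm high, standing in a ring-shaped nest on the clamp's base; the closed arm's pad stops 1.5 mm above its lid
- beaker: bystander: small empty clear beaker 55 mm across, 71 mm high, loose; origin under its base
- spare_dish: bystander: flat culture dish 58 mm across, 15 mm high, loose; origin under its base
- reagent: bystander: white reagent bottle with a blue cap, 60 mm across, 120 mm high, loose; origin under its base

How it is judged:
By the outcome, as a careful person would: the job done as asked, in the order asked, and still so for the second after the job is handed in, with the robot touching nothing.
It also fails if it takes over 40 s, if anything falls off the work surface, if the arm or the gripper's body presses on something with over 40 N, if the wrist force passes 120 N, or if a joint passes its speed limit or range.

ROBOT

A 7-joint arm with a two-finger parallel gripper is mounted at the origin on a cart in front of the work surface, level with it; the furniture and walls round the work are solid. World frame = base frame: x ahead of the robot, y to its left, z up, the work surface at z = 0. Lengths are in m, angles in rad, forces in N, time in s.
With the tool pointing down it reaches from about 0.35 to 0.775 m from the base axis. Payload 3.1 kg.
Tool frame: the origin (TCP) lies at the very end of the fingers, on their centre line; the grasp point (between the pads) lies 19 mm behind it; z points along the fingers, y is the line along which they close (so a half turn about z gives the same grasp; the last joint's range is limited). The gripper opens to 85 mm and grips with 20 to 120 N. Pads are 22 mm wide; open, the fingers measure 114 mm over their backs; the gripper's body (76 mm by 85 mm) begins 54 mm behind the grasp point. The pads swing forward as they close: fully open they stand 13 mm farther back than shut.
Start: joints at [-1.199, 0.311, 0.014, 1.512, -0.004, 1.319, -0.027], TCP at [0.221, 0.504, 0.231] pointing down, gripper open.
Joint ranges: [-2.7, 2.7], [-0.3, 1.91], [-1.27, 1.3], [0.12, 2.57], [-1.44, 4.58], [0.2, 2.03], [-3.05, 3.05]. Speed limits (rad/s): [2.79, 2.79, 3.14, 3.14, 3.14, 3.14, 3.14].

INTERFACE

Orientations are given as a unit quaternion [w, x, y, z].
In Python, from cell import readout, cams, bot gives the robot as it stands.
- The arm moves only by the tool arm_command, never from a script. Its argument "moves" is text: rows parted by semicolons, each of 7 numbers parted by spaces: the shift along the tool's x, y, z in m, then the turn, a rotation vector about the tool's x, y, z in rad, then the opening, from 0 (shut) to 1 (fully open). A call has 1 to 20 rows; each row shifts and turns the commanded pose from where the row before left it, along the tool's axes as they then stand; what a row does not reach is not made up. A row lasts 1/8 s, in which the tool goes at most 62.5 mm and 10.7 degrees, less where a joint would pass 70% of its speed; a pose out of reach is approached as far as the arm can. A call is refused whole if a number of a shift passes 0.0625 or a number of a turn 0.188, either way. A call with a gripper value outside its range is refused whole. The fingers move at their own pace and stop on an object; the grip force is fixed at half the most. Time passes only in rows, so rows that do not move let the fingers close. It gives the time, the measured TCP pose, the force, the opening and the grip force at its end, in the units of the state.
- readout.observe(): the state, without advancing time (a new reading comes with each control period).
- cams.get_image(name): name is "side" or "top"; returns a dict with "color" (420x560x3 uint8, blue, green, red), "mtx" (3x3 intrinsics, pixels), "extrinsics" (4x4, takes a point from camera to world coordinates). Camera axes: x right, y down, z forward; pixel columns grow to the right and rows downward; lengths in m; the calibration is good to about 2 mm. A picture is of the moment at which its call begins. There is no depth.
- bot.finish_job(): hands the job in; it is judged then, once.
The state is a dict: "time": time; "joint_positions": joint angles; "joint_vel": joint speeds; "tau": joint torques, N m; "position": TCP position; "eef_rot": TCP orientation; "force": force on the tool from outside, world axes, zero at the start; "ft_torque": the same for the moment, N m; "finger_gap": finger opening in m; "gripper_force": force on a finger pad.
Only numpy, scipy, OpenCV 4.12 (cv2) and the standard library are available. Lean on these libraries where they do the work, as an engineer would, in place of code of your own. Each camera call takes 0.05 s, during which the arm holds its last target. There are 200 camera calls.

## Working session

There is one attempt and no reset: what is moved stays moved. The work goes in short steps, Python scripts to look and compute and a tool call to move; the robot and the scene stay as the last step left them, time stands still between calls to the robot, and variables do not carry over. Pictures are saved under pics/ and viewed, at most 10 in all, crops included, and the job is handed in when it is done.

Besides the shell and the picture viewer there is one more tool, called after ">>>" by a JSON object that holds its "name" and its "arguments", one argument or row to a line. arm_command: Moves the arm, as the interface text tells. Its arguments: {"type":"object","properties":{"moves":{"type":"string"}},"required":["moves"]}

```bash
mkdir -p pics; cat > h.py <<'E'
import numpy as np, cv2
from cell import readout, cams, bot
def snap(n,f):
    d=cams.get_image(n); cv2.imwrite(f,d["color"]); np.savez(f+".npz",K=d["mtx"],T=d["extrinsics"]); return d
def ray(f,uv):
    c=np.load(f+".npz"); T=c["T"]; d=T[:3,:3]@np.linalg.solve(c["K"],[uv[0],uv[1],1]); return T[:3,3],d/np.linalg.norm(d)
def onz(f,uv,z):
    o,d=ray(f,uv); return o+d*(z-o[2])/d[2]
def tri(a,b):
    (o,d),(p,e)=ray(*a),ray(*b); s=np.linalg.lstsq(np.c_[d,-e],p-o,rcond=None)[0]; A=o+d*s[0];B=p+e*s[1]; return (A+B)/2,np.linalg.norm(A-B)
E
python3 - <<'E'
from h import *
for n in("side","top"):
    d=snap(n,f"pics/{n}0.png"); print(n,d["extrinsics"].round(3).tolist())
s=readout.observe(); print(s)
E
```

```text
side [[-0.998, -0.037, 0.057, 0.487], [-0.067, 0.595, -0.801, 0.372], [-0.004, -0.803, -0.596, 0.587], [0.0, 0.0, 0.0, 1.0]]
top [[0.023, -0.988, 0.154, 0.435], [-1.0, -0.022, 0.01, -0.331], [-0.007, -0.155, -0.988, 0.928], [0.0, 0.0, 0.0, 1.0]]
{'time': 0.1, 'joint_positions': array([-1.19867196,  0.31167183,  0.01401392,  1.51291764, -0.00436419,
        1.31918368, -0.02718354]), 'joint_vel': array([ 0.00029141, -0.00073871,  0.0003361 , -0.00305533, -0.00056541,
       -0.00040323, -0.00060567]), 'tau': array([ 2.94651509e-04, -3.80858946e+01,  1.46479248e-01, -2.31243163e+01,
        1.23945708e-02,  8.19945271e-03,  3.34700724e-05]), 'position': array([0.22090772, 0.50296869, 0.23030695]), 'eef_rot': array([-1.56252600e-04,  2.05398730e-01,  9.78677784e-01, -1.06392518e-03]), 'force': array([ 0.3678337 ,  0.79024155, -0.19866321]), 'ft_torque': array([ 0.01656855, -0.00623114,  0.06095521]), 'gripper_force': 0.0, 'finger_gap': 0.08534687694732945}
```

View pics/side0.png

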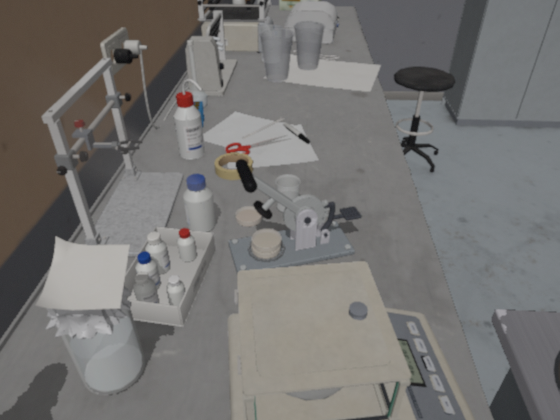

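View pics/top0.png

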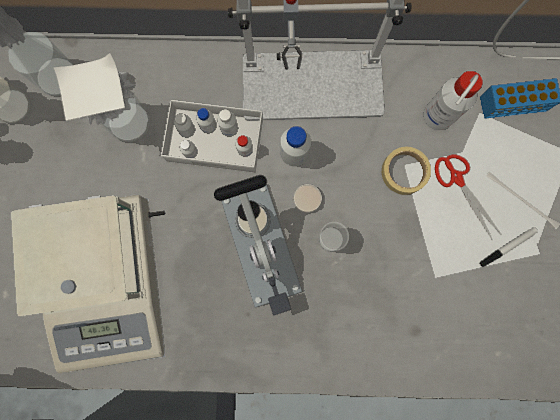

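The side view shows the handle bar at about (246,176) and the tab at about (348,213). In the top view the bar is at (241,188) and the tab at (280,304). Next I'll mask the dark parts and triangulate.

```bash
python3 - <<'E'
from h import *
for n,(x0,y0,x1,y1) in dict(side=(225,145,375,275),top=(205,165,345,325)).items():
    im=cv2.imread(f"pics/{n}0.png"); g=im.max(2)
    m=np.zeros_like(g); m[y0:y1,x0:x1]=(g[y0:y1,x0:x1]<62)*255
    k,l,st,c=cv2.connectedComponentsWithStats(m)
    for i in range(1,k):
        if st[i,4]>40:
            p=np.argwhere(l==i)[:,::-1].astype(np.float32); print(n,st[i],c[i].round(1),cv2.boxPoints(cv2.minAreaRect(p)).round(1).tolist(),np.median(g[l==i]))
    cv2.imwrite(f"pics/{n}c.png",cv2.resize(im[y0:y1,x0:x1],None,fx=3.6,fy=3.6,interpolation=cv2.INTER_CUBIC))
a=cv2.imread("pics/sidec.png");b=cv2.imread("pics/topc.png"); b=cv2.resize(b,None,fx=.5/.6*.7,fy=.5/.6*.7)
H=468; o=np.zeros((H,800,3),np.uint8); a=cv2.resize(a,(480,416)); o[:416,:480]=a; b=cv2.resize(b,(320,366)); o[:366,480:]=b
cv2.imwrite("pics/crop.png",o)
E
```

```text
side [236 160  21  32 383] [245.8 175.7] [[233.39999389648438, 161.89999389648438], [244.6999969482422, 157.1999969482422], [257.8999938964844, 189.0], [246.60000610351562, 193.6999969482422]] 24.0
side [254 201  18  18 147] [262.2 209.9] [[252.0, 205.0], [258.0, 199.0], [273.0, 214.0], [267.0, 220.0]] 31.0
side [328 205   7  18  77] [330.9 213.2] [[328.0, 222.0], [328.0, 205.0], [334.0, 205.0], [334.0, 222.0]] 58.0
top [214 175  53  26 644] [239.9 187.5] [[212.39999389648438, 190.1999969482422], [263.70001220703125, 173.10000610351562], [267.6000061035156, 184.8000030517578], [216.3000030517578, 201.89999389648438]] 32.0
top [249 201  11  18 106] [254.6 208.2] [[249.0, 201.0], [255.89999389648438, 198.6999969482422], [261.6000061035156, 215.8000030517578], [254.6999969482422, 218.10000610351562]] 30.5
top [238 205   9  16  79] [241.2 212.8] [[235.0, 206.8000030517578], [240.89999389648438, 204.6999969482422], [246.39999389648438, 219.89999389648438], [240.5, 222.0]] 33.0
```

View pics/crop.png

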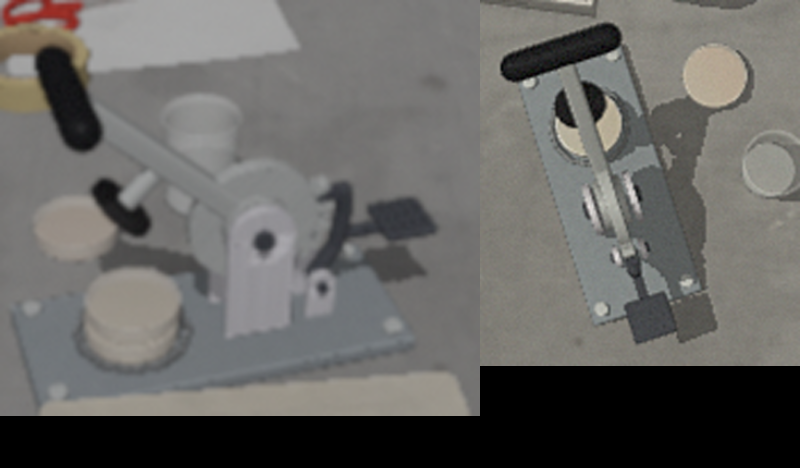

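The crop shows the tab at about side (350.6,213) and top (280,303.7). The bar's centroids are side (245.8,175.7) and top (239.9,187.5).

```bash
python3 - <<'E'
from h import *
S,T="pics/side0.png","pics/top0.png"
h,e=tri((S,(245.8,175.7)),(T,(239.9,187.5)));print("handle",h.round(4),e.round(4))
t,e2=tri((S,(350.6,213.1)),(T,(279.8,303.7)));print("tab",t.round(4),e2.round(4))
a=onz(T,(214.3,196),h[2]);b=onz(T,(265.7,179),h[2]);print("bar ends",a.round(3),b.round(3),np.linalg.norm(a-b))
v=(t-h)[:2];print("axis(h->t) yaw",np.arctan2(v[1],v[0]),"len",np.hypot(*v),"bar normal",np.arctan2(*(b-a)[:2][::-1])-np.pi/2)
for n,uv,z in(("reagent",(296,137),.12),("spare",(308,198),.015),("beaker",(334,236),.071)): print(n,onz(T,uv,z).round(3))
s=readout.observe();p=s["position"];from scipy.spatial.transform import Rotation as R
q=s["eef_rot"];r=R.from_quat([q[1],q[2],q[3],q[0]]);print(r.as_matrix().round(3).tolist())
E
```

```text
handle [ 0.5842 -0.2587  0.1883] 0.0019
tab [ 0.3898 -0.329   0.0643] 0.0021
bar ends [ 0.57  -0.217  0.188] [ 0.601 -0.301  0.188] 0.08995294832580535
axis(h->t) yaw -2.7945736243725605 len 0.2067239524044461 bar normal -2.7930526277906838
reagent [ 0.697 -0.352  0.12 ]
spare [ 0.602 -0.382  0.015]
beaker [ 0.519 -0.429  0.071]
[[-0.916, 0.402, -0.001], [0.402, 0.916, -0.002], [-0.0, -0.002, -1.0]]
```

```bash
python3 - <<'E'
from h import *
S,T="pics/side0.png","pics/top0.png"
for s,t in(((237,275),(130,197)),((382,264),(138,297)),((358,310),(68,287))): print([np.round(v,3) for v in tri((S,s),(T,t))])
E
```

```text
[array([ 0.573, -0.062,  0.147]), np.float64(0.001)]
[array([ 0.386, -0.089,  0.157]), np.float64(0.031)]
[array([0.415, 0.017, 0.179]), np.float64(0.0)]
```

>>> {"name": "arm_command", "arguments": {
  "moves": "0 0 -0.05 0 0 0 0; 0 0 -0.05 0 0 0 0; -0.06 -0.0057 0 0 0 0.1096 0; -0.06 -0.0057 0 0 0 0.1096 0; -0.06 -0.0057 0 0 0 0.1096 0; -0.06 -0.0057 0 0 0 0.1096 0; -0.0595 -0.0057 0 0 0 0.1096 0; -0.059 -0.0057 0 0 0 0.1096 0; -0.0585 -0.0057 0 0 0 0.1096 0; -0.058 -0.0057 0 0 0 0.1096 0; -0.058 -0.0057 0 0 0 0.1096 0; -0.058 -0.0057 0 0 0 0.1096 0; -0.0575 -0.0057 0 0 0 0.1096 0; -0.057 -0.0055 0 0 0 0.1096 0; -0.057 -0.0055 0 0 0 0.1096 0; -0.057 -0.0055 0 0 0 0.1096 0; -0.0565 -0.0055 0 0 0 0.1096 0; -0.056 -0.0055 0 0 0 0.1096 0; -0.056 -0.0055 0 0 0 0.1096 0; 0 0 0 0 0 0 0"
}}

```text
time: 2.6
position: [0.3832, -0.3399, 0.3316]
eef_rot: [0.001, 0.911, 0.413, -0.001]
force: [-0.1, 0.7, 0.7]
finger_gap: -0.0002
gripper_force: 0.0
```

>>> {"name": "arm_command", "arguments": {
  "moves": "0 0 0.03 0 0 0.167 0; 0 0 0.05 0 0 0.167 0; 0 0 0.05 0 0 0.166 0; 0.007 -0.008 0.05 0 0 0 0; 0 0 0.03 0 0 0 0; 0 0 0.02 0 0 0 0; 0 0 0 0 0 0 0; 0 0 0 0 0 0 0"
}}

```text
time: 3.6
position: [0.3931, -0.325, 0.1019]
eef_rot: [0.0, 0.983, 0.182, 0.0]
force: [-0.6, 0.0, -0.2]
finger_gap: 0.0001
gripper_force: 0.0
```

```bash
python3 - <<'E'
from h import *
a=snap("side","pics/s1.png")["color"][150:280,270:400];b=snap("top","pics/t1.png")["color"][230:360,205:335]
cv2.imwrite("pics/c1.png",np.hstack([cv2.resize(v,(390,390),interpolation=3) for v in(a,b)]))
E
```

```text
(no output)
```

View pics/c1.png

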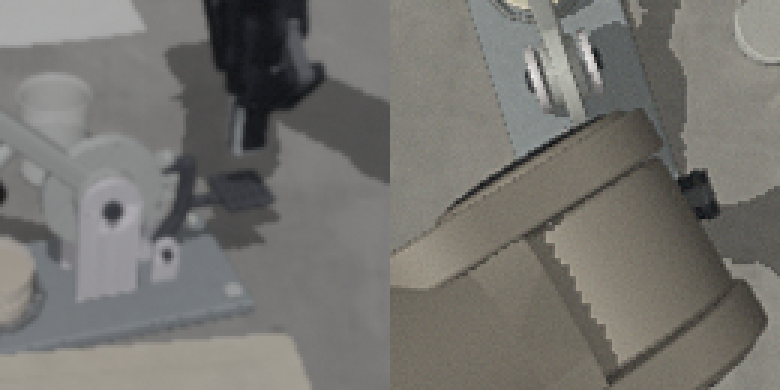

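The fingertips are straight above the tab: crop side (250,150) over tab (240,190). The arm and pawl are clear.

>>> {"name": "arm_command", "arguments": {
  "moves": "-0.007 0.003 0.015 0 0 0 0; 0 0 0.013 0 0 0 0; 0 0 0.004 0 0 0 0; -0.001 0 0.003 0 0 0 0; -0.001 0 0.003 0 0 0 0; -0.001 0 0.002 0 0 0 0; 0 0 0 0 0 0 0"
}}

```text
time: 4.58
position: [0.3832, -0.3314, 0.0612]
eef_rot: [-0.0, 0.983, 0.181, -0.0]
force: [-1.9, 0.5, 2.0]
finger_gap: 0.0001
gripper_force: 0.9
```

>>> {"name": "arm_command", "arguments": {
  "moves": "-0.001 0 0.003 0 0 0 0; -0.001 0 0.003 0 0 0 0; -0.001 0 0.003 0 0 0 0; -0.001 0 0.003 0 0 0 0; 0 0 0.002 0 0 0 0; 0 0 0 0 0 0 0"
}}

```text
time: 5.32
position: [0.3793, -0.3331, 0.0475]
eef_rot: [-0.0, 0.983, 0.181, -0.001]
force: [-5.6, 1.5, 8.4]
finger_gap: -0.0001
gripper_force: 4.7
```

>>> {"name": "arm_command", "arguments": {
  "moves": "0 0 0.002 0 0 0 0; 0 0 0.002 0 0 0 0; 0 0 0 0 0 0 0"
}}

```text
time: 5.7
position: [0.3794, -0.3334, 0.0462]
eef_rot: [-0.001, 0.983, 0.181, 0.0]
force: [-11.4, 6.2, 29.3]
finger_gap: -0.0005
gripper_force: 14.6
```

>>> {"name": "arm_command", "arguments": {
  "moves": "0 0 -0.01 0 0 0 0; 0 0 -0.05 0 0 0 0; 0 0 -0.06 0 0 0 0; 0 0 -0.06 0 0 0 0; 0 0 -0.04 0 0 0 0; 0.04 0 0 0 0 0 0; 0.06 0 0 0 0 0 0; 0.06 0 0 0 0 0 0; 0.04 0 0 0 0 0 0; 0.018 0 0 0 0 0 0; 0 0 0 0 0 0 0; 0 0 0 0 0 0 0"
}}

```text
time: 7.2
position: [0.5836, -0.2558, 0.2633]
eef_rot: [0.0, 0.984, 0.181, 0.0]
force: [-0.1, -0.1, -0.2]
finger_gap: -0.0001
gripper_force: 0.0
```

```bash
python3 - <<'E'
from h import *
a=snap("side","pics/s2.png")["color"][120:280,220:380]
cv2.imwrite("pics/c2.png",cv2.resize(a,(580,580),interpolation=3))
E
```

```text
(no output)
```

View pics/c2.png

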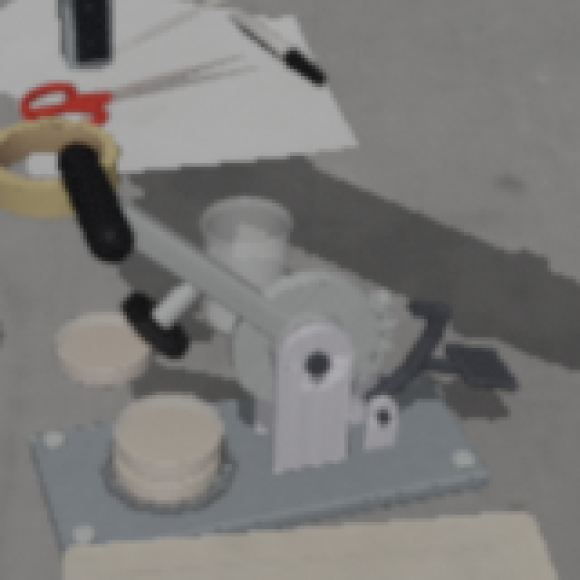

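The tab has dropped, with its centre now at side (353,221), and the pawl head is swung clear of the teeth. The bar is still at (246,176), with the fingertips above it. I'll check how far the tab moved.

```bash
python3 - <<'E'
from h import *
t=np.array([.3898,-.329,.0643]);u=np.array([-.94,-.341,0]);n=np.array([.341,-.94,0])
for f,uv in(("pics/side0.png",(350.6,213.1)),("pics/s2.png",(353,221.2))):
    o,d=ray(f,uv);p=o+d*(n@(t-o))/(n@d);print((p-t)@u,p[2])
E
```

```text
0.0011153477935929757 0.06398073798132431
0.008674041336865333 0.04192657382298326
```

The tab went 22 mm down and 7.6 mm outward, so the pawl is home. Next is the handle.

>>> {"name": "arm_command", "arguments": {
  "moves": "0 0.003 0.035 0 0 0 0; 0 0 0.02 0 0 0 0; 0 0 0.006 0 0 0 0; 0.0045 0 0.0054 0 0 0 0; 0.0045 0 0.0054 0 0 0 0; 0.004 0 0.0057 0 0 0 0; 0.004 0 0.0057 0 0 0 0; 0.0035 0 0.006 0 0 0 0; 0.0035 0 0.006 0 0 0 0; 0 0 0 0 0 0 0"
}}

```text
time: 8.5
position: [0.6097, -0.2488, 0.1684]
eef_rot: [0.001, 0.983, 0.182, 0.002]
force: [3.3, -0.5, 4.1]
finger_gap: 0.0002
gripper_force: 1.9
```

>>> {"name": "arm_command", "arguments": {
  "moves": "0.002 0 0.006 0 0 0 0; 0.002 0 0.0065 0 0 0 0; 0.002 0 0.0065 0 0 0 0; 0.002 0 0.0065 0 0 0 0; 0.0015 0 0.0065 0 0 0 0; 0.0015 0 0.0065 0 0 0 0; 0.001 0 0.0065 0 0 0 0; 0.001 0 0.0065 0 0 0 0; 0.0005 0 0.0065 0 0 0 0; 0 0 0.005 0 0 0 0; 0 0 0 0 0 0 0"
}}

```text
time: 9.88
position: [0.6181, -0.2449, 0.1037]
eef_rot: [-0.0, 0.984, 0.181, -0.002]
force: [0.1, 0.4, 1.0]
finger_gap: 0.0004
gripper_force: 0.2
```

>>> {"name": "arm_command", "arguments": {
  "moves": "0 0 0.004 0 0 0 0; 0 0 0.003 0 0 0 0; 0 0 0.002 0 0 0 0; 0 0 0 0 0 0 0"
}}

```text
time: 10.38
position: [0.6189, -0.2448, 0.096]
eef_rot: [-0.0, 0.983, 0.181, -0.001]
force: [-2.3, 0.6, 5.1]
finger_gap: 0.0001
gripper_force: 2.1
```

>>> {"name": "arm_command", "arguments": {
  "moves": "0 0 0.002 0 0 0 0; 0 0 0.002 0 0 0 0; 0 0 0 0 0 0 0"
}}

```text
time: 10.75
position: [0.619, -0.2449, 0.0955]
eef_rot: [-0.0, 0.983, 0.181, -0.0]
force: [-7.0, 4.1, 17.7]
finger_gap: -0.0002
gripper_force: 8.6
```

The arm is on its stop: no more travel, and the force rises to 18 N. I'll retreat straight up and check.

>>> {"name": "arm_command", "arguments": {
  "moves": "0 0 -0.01 0 0 0 0; 0 0 -0.04 0 0 0 0; 0 0 -0.06 0 0 0 0; 0 0 -0.06 0 0 0 0; 0 0 0 0 0 0 0; 0 0 0 0 0 0 0"
}}

```text
time: 11.5
position: [0.62, -0.2446, 0.2612]
eef_rot: [-0.0, 0.983, 0.181, -0.0]
force: [-0.3, 0.6, -0.6]
finger_gap: 0.0001
gripper_force: 0.0
```

```bash
python3 - <<'E'
from h import *
a=snap("side","pics/s3.png")["color"][120:280,220:380]
cv2.imwrite("pics/c3.png",cv2.resize(a,(580,580),interpolation=3))
E
```

```text
(no output)
```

View pics/c3.png

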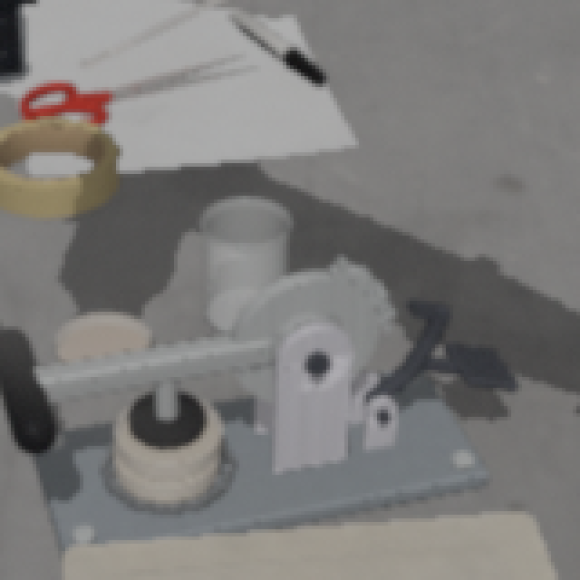

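The arm is level with its pad over the dish, and the bar is at crop (25,390). The tab is unchanged at crop (482,367), so the pawl is still free. The dish, spare dish and beaker haven't moved, so I'm handing in.

```bash
python3 -c "
from cell import bot
print(bot.finish_job())"
```

```text
the job is handed in; nothing more can be done
None
```

The pawl tab was pressed to its stop and the clamp arm pushed fully down with the pawl still free. The dish, spare dish and beaker look unmoved in the last picture; the reagent bottle was out of that view and not re-checked, and the job is handed in at about 11.5 s.

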